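Slide the wet-glazed cat into the drying hood and start it

TASK

The cat on the aluminium tray is wet with glaze: holding the tray by its wooden handle, slide it in under the drying hood between the guide rails, tray first, until it is fully home against the stop bar at the far end. Then press the start button on the hood's roof fully down and let it come up again. Let nothing but the tray touch the cat, keep it standing on the tray, and leave the other things on the bench as they are.

Things in the scene. Friction and masses are not known exactly. Their poses are not given: they have to be found in the camera images.
- dryer: Drying hood, fixed to the bench; its floor is the bench. Origin: on the bench, on the channel's centre line, under the middle of the roof; x points along the channel, the way in (from mouth to stop bar); z up. The tray is home when its origin and axes coincide with these. Roof: grey box 170 (x) by 180 (y) mm, underside 115, top 163 mm above the bench.
- dryer_mouth (a point): Middle of the channel's open mouth on the bench, 110 mm before the hood's origin (x = -110 mm), axes as the hood's. Two aluminium guide rails, 22 mm high, 12 mm wide, inner faces at y = +-54 mm, run from here to the stop bar; before it they flare out for 40 mm to y = +-75 mm. Four 16 mm posts at hood x = +-72, y = +-74 mm carry the roof.
- dryer_stop (a point): Middle of the face of the stop bar (22 mm high), on the bench at the far end of the channel, 65.5 mm beyond the hood's origin.
- tray: Loose aluminium ware tray, 0.45 kg, lying flat on the bench. Origin: underside, centre of the tray part, z up. Tray part 130 (x) by 100 (y) mm, floor 5 mm thick with a rim to 11 mm. A flat tongue 30 mm wide, 5 mm thick runs from the tray's -x end to x = -175 mm and carries the handle. The +x end goes into the hood first.
- tray_handle (a point): Centre of the top of the tray's handle: an upright wooden fin 34 mm along the tray's x, 14 mm thick along the tray's y, from 5 to 75 mm above the bench, at x = -150 mm from the tray's origin. Its axes are the tray's. Pinch it across its 14 mm thickness from above.
- cat: White ceramic cat figure, loose, wet with glaze, standing on the tray: foot 48 mm in diameter (with a tail bead reaching 28 mm from the axis), 92 mm tall, 0.12 kg. Origin: centre of its underside, z up.
- start (a joint): Travel of the start button: 0 m up, 0.006 m fully down, 5 N spring.
- start_top (a point): Centre of the top face of the start button, a round black 26 mm push button in a grey housing on the hood's roof; it is pressed straight down.
- glaze_jar: Bystander: glaze jar with a steel lid, 56 mm in diameter, 75 mm tall, beside the hood or the way to it, on the side away from the robot. Origin: underside.
- bowl: Bystander: terracotta bowl 100 mm in diameter, 45 mm tall. Origin: underside.
- other_cat: Bystander: a second cat figure, same as the first but dry, standing on the bench. Origin: underside.
- fish1: Bystander: flat fish ornament, 72 by 42 by 7 mm, lying on the bench.
- fish2: Bystander: flat fish ornament, 72 by 42 by 7 mm, lying on the bench.
- brush: Bystander: brush 170 mm long lying on the bench.

How it is judged (in metres and radians):
On the way, in this order (a step that is already met when the one before it is completed fails the run):
1. the tray is home under the hood, against the stop, with the cat standing on it (x of tray in the frame of dryer between -0.006 and 0.006 m and y of tray in the frame of dryer between -0.008 and 0.008 m and angle between the x axis of tray and the x axis of dryer, either way round below 0.1 rad and height (world z) of tray below 0.006 m and angle between cat's own z axis and vertical below 0.1 rad and horizontal distance between cat and tray below 0.05 m and z of cat in the frame of tray below 0.012 m), for 0.2 s.
2. the start button is pressed fully down, with the tray home (all of step 1 and value of joint start above 0.005 m), for 0.05 s.
At the end, for the whole second after the job is handed in: Tray flat on the bench under the hood, at rest, within 6 mm of the stop bar, 8 mm of the centre line and 0.1 rad of the channel; cat upright on it (0.1 rad; 50 mm of its centre); start button pressed at least 5 of its 6 mm after the tray was home, and up again (under 1.5 mm) (all of step 1 and value of joint start below 0.0015 m and linear speed of each of tray, cat below 0.02 m/s); the robot touches nothing.
It fails at once if the wet cat is touched by the robot, the hood or another thing than the tray (contact force between cat and the fingers above 0.3 N or contact force between cat and the arm above 0.3 N or contact force between cat and dryer above 0.3 N or contact force between cat and glaze_jar above 0.3 N).
It fails at once if the cat tips over or leaves the tray (angle between cat's own z axis and vertical above 0.5 rad or horizontal distance between cat and tray above 0.07 m).
It fails at once if a bystander is moved by more than 20 mm (distance of any of glaze_jar, bowl, other_cat, fish1, fish2, brush from where it was at the start of the episode above 0.02 m).
It also fails if it takes over 48 s, if anything falls off the work surface, if the arm or the gripper's body presses on something with over 40 N, if the wrist force passes 120 N, or if a joint passes its speed limit or range.

ROBOT

A 6-joint arm with a two-finger parallel gripper is mounted at the origin on the work surface. World frame = base frame: x ahead of the robot, y to its left, z up, the work surface at z = 0. Lengths are in m, angles in degrees, forces in N, time in s.
With the tool pointing down it reaches from about 0.25 to 0.725 m from the base axis. Payload 9.7 kg.
Tool frame: the origin (TCP) lies between the finger pads; the fingertips stand 19 mm ahead of it and the grasp point (between the pads) is the TCP; z points along the fingers, y is the line along which they close (so a half turn about z gives the same grasp; the last joint's range is limited). The gripper opens to 85 mm and grips with 20 to 120 N. Pads are 22 mm wide; open, the fingers measure 114 mm over their backs; the gripper's body (76 mm by 85 mm) begins 54 mm behind the grasp point. The pads swing forward as they close: fully open they stand 13 mm farther back than shut.
Start: joints at [-72.594, 4.979, 10.078, 95.1, 0, 90], TCP at [0.165, -0.525, 0.25] pointing down, gripper open.
Joint ranges: [-179.16, 179.16], [-48.56, 103.87], [-65.8, 70.77], [-126.05, 130.52], [-82.76, 87.17], [-180, 180]. Speed limits (degrees/s): [127.2, 127.2, 147.25, 180, 180, 180].

INTERFACE

Orientations are given as [roll, pitch, yaw] about the fixed x, y, z axes, in that order (R = Rz(yaw) Ry(pitch) Rx(roll)).
In Python, from workcell import bot gives the robot as it stands. The module is installed in compiled form; this text tells all that it offers.
- The arm moves only by the shell command python3 -m crank 'ROWS' [OPENING] [FORCE]. ROWS is JSON, a list that holds one entry, the list of rows, each a list of 6 numbers: the shift along the world's x, y, z as a fraction of full scale, then the turn, a rotation vector about the world's x, y, z as a fraction of full scale. In form: [[[x, y, z, wx, wy, wz], ...]]. A call has 1 to 20 rows; each row shifts and turns the commanded pose from where the row before left it; what a row does not reach is not made up. Full scale, the value 1, is 20 mm for a shift and 0.12 rad for a turn. A row lasts 1/12 s, in which the tool goes at most 41.7 mm and 7.16 degrees, less where a joint would pass 70% of its speed; a pose out of reach is approached as far as the arm can. A call with a number of a shift or a turn outside -1 to 1 is refused whole. A call with a gripper value outside its range is refused whole. OPENING is the opening, from 0 (shut) to 1 (fully open), set as the call begins (- or left out, the last holds). The fingers move at their own pace and stop on an object; FORCE is the grip in N (left out, the last holds). Time passes only in rows, so rows that do not move let the fingers close. It gives the time, the measured TCP pose, the force, the opening and the grip force at its end, in the units of the state.
- bot.get_obs(): the state, without advancing time (a new reading comes with each control period).
- bot.camera(name): name is "scene" or "top"; returns the picture (420x560x3 uint8, red, green, blue); there is no depth.
- bot.camera_model(name): a dict with "vertical_fov" (degrees; the focal length in pixels is half the picture's height over the tangent of half this angle, whatever the lens; pixels are square), "cx", "cy" (the principal point, pixels), "R" (3x3) and "t" (3): a world point X has camera coordinates R X + t. Camera axes: x right, y down, z forward; pixel columns grow to the right and rows downward; lengths in m; the calibration is good to about 2 mm. A picture is of the moment at which its call begins. camera_model takes no time and is no camera call.
- bot.job_done(): hands the job in; it is judged then, once.
The state is a dict: "time": time; "q": joint angles; "qd": joint speeds; "joint_efforts": joint torques, N m; "ee_pos": TCP position; "tcp_rot": TCP orientation; "wrist_force": force on the tool from outside, world axes, zero at the start; "torque": the same for the moment, N m; "opening": finger opening in m; "grasp_force": force on a finger pad.
Only numpy, scipy, OpenCV 4.12 (cv2) and the standard library are available. Lean on these libraries where they do the work, as an engineer would, in place of code of your own. Each camera call takes 0.05 s, during which the arm holds its last target. There are 200 camera calls.

## Working session

There is one attempt and no reset: what is moved stays moved. The work goes in short steps, Python scripts to look and compute and a shell command to move; the robot and the scene stay as the last step left them, time stands still between calls to the robot, and variables do not carry over. Pictures are saved under pics/ and viewed, at most 13 in all, crops included, and the job is handed in when it is done.

```bash
mkdir -p pics; python3 - <<'E'
from workcell import bot
import cv2
for n in ("scene","top"):
    cv2.imwrite(f"pics/{n}0.png",cv2.resize(bot.camera(n)[:,:,::-1],(800,600),interpolation=cv2.INTER_CUBIC))
    m=bot.camera_model(n);print(n,m)
print(bot.get_obs())
E
```

```text
scene {'vertical_fov': 54.59595773149984, 'cx': 275.6210410526969, 'cy': 208.77941848732104, 'R': array([[-0.32553073,  0.94552184,  0.00426516],
       [ 0.56218823,  0.19717699, -0.80315978],
       [-0.7602461 , -0.25905536, -0.59574842]]), 't': array([ 0.19380514, -0.19878852,  1.66592215])}
top {'vertical_fov': 54.76788913826732, 'cx': 283.1584164194416, 'cy': 207.00283613230707, 'R': array([[-0.02334494, -0.99955022,  0.01882477],
       [-0.99085071,  0.02062985, -0.13337647],
       [ 0.13292812, -0.0217662 , -0.99088665]]), 't': array([-0.00826795,  0.57188963,  1.44596968])}
{'time': 0.1, 'q': array([-7.25916436e+01,  5.00923025e+00,  1.00386403e+01,  9.51004287e+01,
       -1.99798085e-04,  8.99995364e+01]), 'qd': array([ 0.02073875, -0.12437525,  0.14300748, -0.05650781, -0.01802735,
       -0.05676398]), 'joint_efforts': array([ 5.84945465e-04, -5.21559548e+01,  4.65654588e+01,  1.59158756e-02,
       -1.55494041e-05, -2.01316936e-05]), 'ee_pos': array([ 0.16449147, -0.52462786,  0.24963849]), 'tcp_rot': array([-1.79928981e+02,  1.99223317e-04,  1.74088202e+01]), 'wrist_force': array([ 0.05901491, -0.1899931 , -0.23005789]), 'torque': array([ 0.04434835, -0.02899897,  0.02639821]), 'grasp_force': 0.0, 'opening': 0.08540897764759756}
```

View pics/scene0.png

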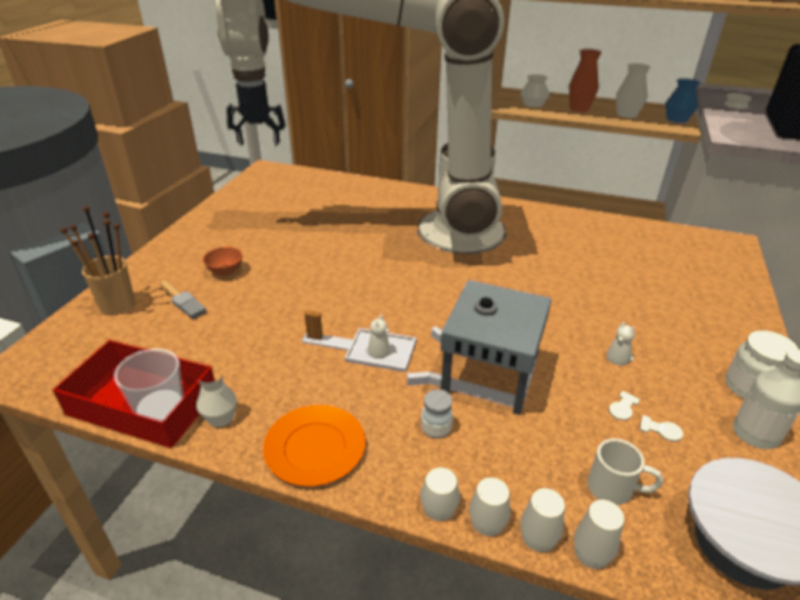

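View pics/top0.png

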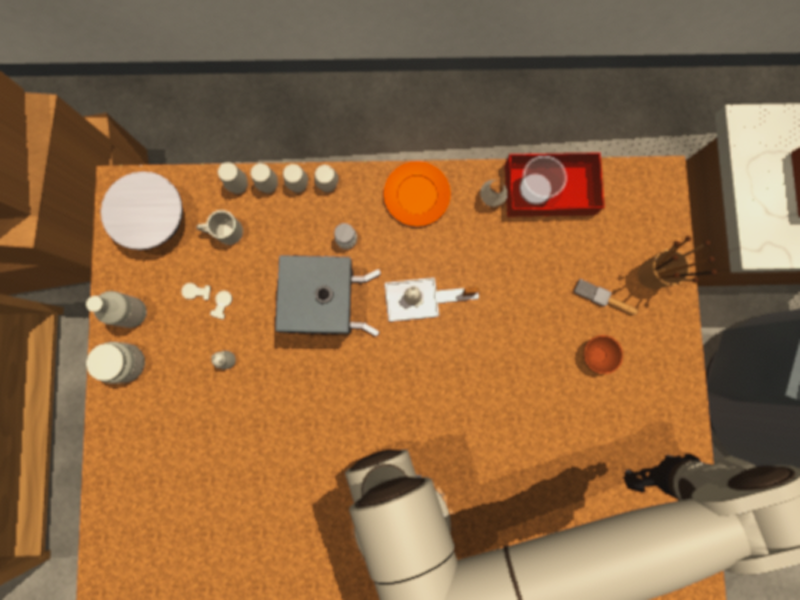

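The scene view shows the robot at the back, with the tray and cat at about (380,345) and the hood at (495,340). In the top view (up = +x, left = +y), the hood roof is at (315,295) and the tray at (412,299). The handle is at about (468,295), so the tray goes in towards +y. I'll enlarge both.

```bash
python3 - <<'E'
from workcell import bot
import cv2
for n,(x,y,w,h) in {"top":(185,165,160,80),"scene":(205,190,190,110)}.items():
    im=bot.camera(n)[:,:,::-1]; s=5 if n=="top" else 4
    cv2.imwrite(f"pics/{n}1.png",cv2.resize(im[y:y+h,x:x+w],None,fx=s,fy=s,interpolation=cv2.INTER_CUBIC))
E
```

```text
(no output)
```

View pics/top1.png

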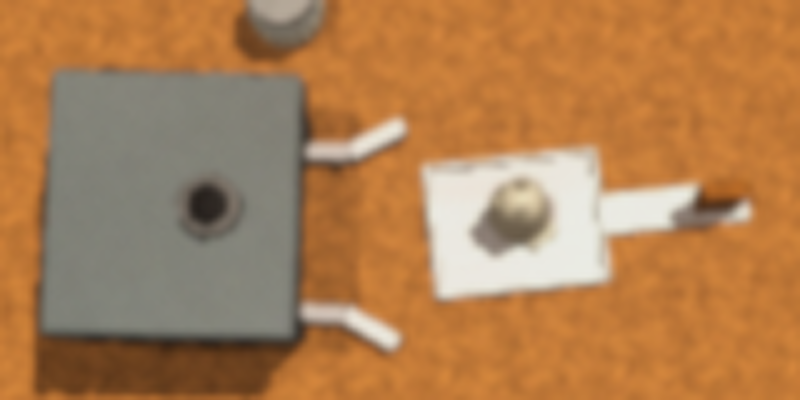

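View pics/scene1.png

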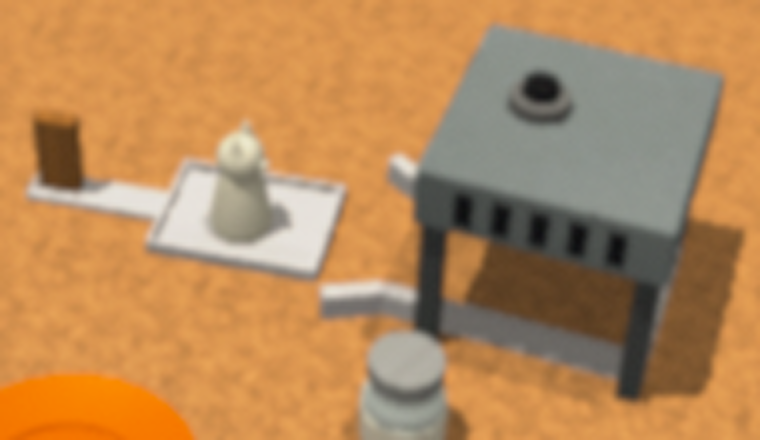

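```bash
cat > h.py <<'E'
import numpy as np
from workcell import bot
from scipy.optimize import least_squares
M={n:bot.camera_model(n) for n in("top","scene")}
C={"top":(185,165,5),"scene":(205,190,4)}
def proj(n,X):
    m=M[n];c=np.atleast_2d(X)@m["R"].T+m["t"];f=210/np.tan(np.radians(m["vertical_fov"])/2)
    return c[:,:2]/c[:,2:]*f+[m["cx"],m["cy"]]
def px(n,P):
    x,y,s=C[n];return (np.atleast_2d(P)+.5)/s-.5+[x,y]
def place(p,L):
    c,s=np.cos(p[2]),np.sin(p[2]);L=np.atleast_2d(L)
    return np.c_[p[0]+c*L[:,0]-s*L[:,1],p[1]+s*L[:,0]+c*L[:,1],L[:,2]]
def fit(obs,p0):
    r=lambda p:np.concatenate([(proj(n,place(p,L))-px(n,P)).ravel() for n,L,P in obs])
    s=least_squares(r,p0,loss="soft_l1");return s.x,r(s.x).round(1)
E
cat > m.py <<'E'
from h import *
def rect(a,b,z): return [[a,b,z],[a,-b,z],[-a,-b,z],[-a,b,z]]
# order: (+x,+y),(+x,-y),(-x,-y),(-x,+y); x=left in top, y=down in top
T=rect(.065,.05,.011); R=rect(.085,.09,.163)
tt=("top",T,[(435,299),(421,164),(598,147),(611,282)])
ts=("scene",T,[(346,184),(318,272),(148,245),(187,158)])
rt=("top",R,[(41,334),(53,70),(302,76),(298,338)])
rs=("scene",R,[(722,73),(680,235),(418,175),(490,25)])
hs=("scene",[[-.150,0,.075]],[(57,117)])
for nm,sets in(("tray",[[tt],[ts,hs],[tt,ts,hs]]),("roof",[[rt],[rs],[rt,rs]])):
    for o in sets:
        p,r=fit(o,[.5,0,np.pi/2]);print(nm,p[:2].round(4),np.degrees(p[2]).round(2),r)
    if nm=="tray": pt=p
    else: pr=p
b=least_squares(lambda X:np.concatenate([(proj("top",X)-px("top",(207,203))).ravel(),(proj("scene",X)-px("scene",(541,86))).ravel()]),[.5,.1,.18]);print("button",b.x.round(4),b.fun.round(1))
j=least_squares(lambda X:np.concatenate([(proj("top",X)-px("top",(519,203))).ravel(),(proj("scene",X)-px("scene",(239,150))).ravel()]),[.5,.1,.08]);print("cat head",j.x.round(4),j.fun.round(1))
h=place(pt,[-.15,0,.075])[0];print("handle",h,"mouth",place(pr,[-.11,0,0]),"tray in hood",(np.array([[np.cos(pr[2]),np.sin(pr[2])],[-np.sin(pr[2]),np.cos(pr[2])]])@(pt-pr)[:2]).round(4))
E
python3 m.py
```

```text
tray [ 0.5668 -0.0389] 94.3 [ 0.2 -0.3  0.4  0.2 -0.4  0.3 -0.2 -0.2]
tray [ 0.5671 -0.0374] 95.28 [ 0.2  0.3  0.1 -0.1  0.  -0.7 -0.2  0.3 -0.1  0.1]
tray [ 0.5669 -0.038 ] 94.93 [ 0.1 -0.1  0.1  0.4 -0.8  0.1 -0.3 -0.5  0.1  0.3 -0.2 -0.1 -0.2 -0.8
 -0.2  0.2 -0.1 -0.2]
roof [0.5652 0.195 ] 87.94 [-0.1  0.4 -0.2 -0.2  0.5 -0.6 -0.1  0.3]
roof [0.5702 0.1967] 88.66 [ 0.7 -0.   0.7  0.4 -0.7 -0.4 -0.8 -0.4]
roof [0.567  0.1959] 88.24 [-0.2  0.  -0.7 -0.6  0.1 -1.2 -0.2 -0.3  0.8 -0.6  0.2 -0.4 -0.8 -1.4
 -0.6 -1.1]
button [0.5626 0.17   0.1802] [ 0.2 -0.1  0.2  0. ]
cat head [ 0.5733 -0.0412  0.0764] [ 0.6 -0.2  0.5  0. ]
handle [ 0.57983114 -0.18740257  0.075     ] mouth [[0.56358249 0.08596108 0.        ]] tray in hood [-0.2338 -0.0072]
```

The fits agree. The tray is at about (0.567,-0.038) with yaw about 94.9°, and the hood at (0.567,0.196) with yaw about 88.1°. The handle is at about (0.580,-0.187). I'll move above the handle and turn +77.5°.

```bash
python3 -m crank '[[[1,0.81,0,0,0,0.564],[1,0.81,0,0,0,0.564],[1,0.81,0,0,0,0.564],[1,0.81,0,0,0,0.564],[1,0.81,0,0,0,0.564],[1,0.81,0,0,0,0.564],[1,0.81,0,0,0,0.564],[1,0.81,0,0,0,0.564],[1,0.81,0,0,0,0.564],[1,0.81,0,0,0,0.564],[1,0.81,0,0,0,0.564],[1,0.81,0,0,0,0.564],[1,0.81,0,0,0,0.564],[1,0.81,0,0,0,0.564],[1,0.81,0,0,0,0.564],[1,0.81,0,0,0,0.564],[1,0.81,0,0,0,0.564],[1,0.81,0,0,0,0.564],[1,0.81,0,0,0,0.564],[1,0.81,0,0,0,0.564]]]' 1 40
python3 -m crank '[[[0.75,0.65,-0.5,0,0,0],[0,0,-1,0,0,0],[0,0,-1,0,0,0],[0,0,-1,0,0,0],[0,0,-1,0,0,0],[0,0,-0.5,0,0,0],[0,0,0,0,0,0],[0,0,0,0,0,0]]]'
```

```text
time: 1.87
ee_pos: [0.5654, -0.1998, 0.2501]
tcp_rot: [-180.0, -0.0, 95.2]
wrist_force: [0.7, -0.6, 1.2]
opening: 0.0853
grasp_force: 0.0
time: 2.53
ee_pos: [0.5794, -0.1878, 0.1505]
tcp_rot: [-180.0, -0.0, 95.0]
wrist_force: [-0.1, -0.4, 1.2]
opening: 0.0853
grasp_force: 0.0
```

```bash
python3 -m crank '[[[0,0,-0.7,0,0,0],[0,0,-0.7,0,0,0],[0,0,-0.7,0,0,0],[0,0,-0.7,0,0,0],[0,0,-0.7,0,0,0],[0,0,-0.7,0,0,0],[0,0,-0.7,0,0,0],[0,0,-0.3,0,0,0],[0,0,0,0,0,0],[0,0,0,0,0,0]]]'
python3 -m crank '[[[0,0,0,0,0,0],[0,0,0,0,0,0],[0,0,0,0,0,0],[0,0,0,0,0,0],[0,0,0,0,0,0],[0,0,0,0,0,0],[0,0,0,0,0,0],[0,0,0,0,0,0],[0,0,0,0,0,0],[0,0,0,0,0,0],[0,0,0,0,0,0],[0,0,0,0,0,0]]]' 0 40
python3 - <<'E'
from workcell import bot
import cv2
for n,(x,y,w,h) in {"top":(185,165,160,80),"scene":(205,160,190,140)}.items():
    im=bot.camera(n)[:,:,::-1]; s=5 if n=="top" else 4
    cv2.imwrite(f"pics/{n}2.png",cv2.resize(im[y:y+h,x:x+w],None,fx=s,fy=s,interpolation=cv2.INTER_CUBIC))
E
```

```text
time: 3.37
ee_pos: [0.58, -0.188, 0.0475]
tcp_rot: [179.9, 0.0, 95.0]
wrist_force: [-0.5, -0.9, -0.3]
opening: 0.0852
grasp_force: 0.0
time: 4.37
ee_pos: [0.5796, -0.1878, 0.0465]
tcp_rot: [180.0, 0.0, 95.0]
wrist_force: [-0.4, 0.2, 3.8]
opening: 0.0133
grasp_force: 40.2
```

View pics/scene2.png

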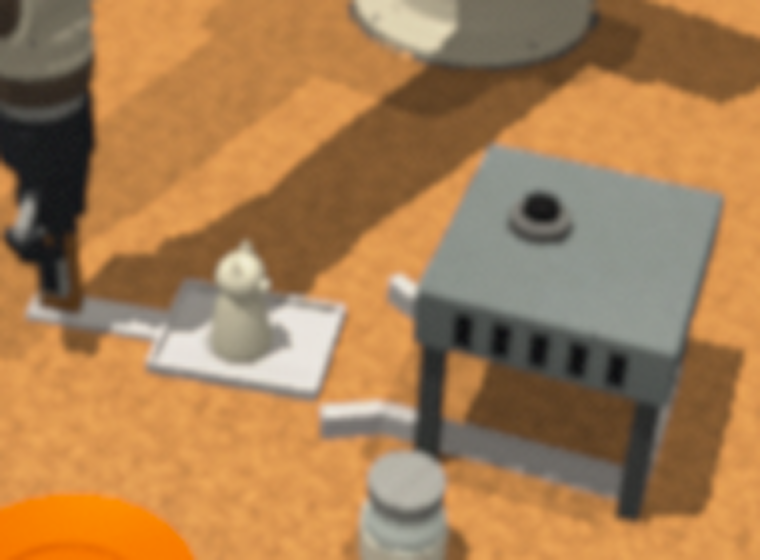

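View pics/top2.png

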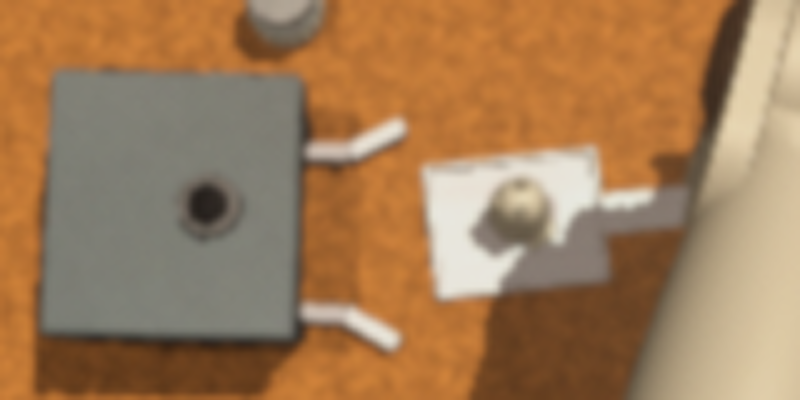

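Gripped, with the tray and cat undisturbed. Next I'll refine the channel's centre line from the visible rail tops. In the top crop the straight parts are at about (330,150) and (325,312), and the flare tips at about (403,125) and (397,343).

```bash
python3 - <<'E'
from h import *
def back(n,P,z):
    m=M[n];f=210/np.tan(np.radians(m["vertical_fov"])/2)
    d=np.c_[(px(n,P)-[m["cx"],m["cy"]])/f,np.ones(len(P))]@m["R"];c=-m["R"].T@m["t"]
    return c+d*((z-c[2])/d[:,2])[:,None]
Q=back("top",[(330,150),(352,152),(325,312),(348,314),(403,125),(397,343)],.022);print(Q.round(4))
p=[.567,.196,np.radians(88.1)]
c,s=np.cos(p[2]),np.sin(p[2]);d=Q[:,:2]-p[:2];print((d@np.array([[c,-s],[s,c]])).round(4))
print(px("top",[(0,0)]), [ ((q-[185,165])*5).round() for q in proj("top",place(p,[[-.11,.06,.022],[-.11,-.06,.022],[-.15,.081,.022],[-.15,-.081,.022]]))])
# scene crop 1 flare: outer-near rail tip
Q=back("scene",[(322,290),(381,284)],.022);d=Q[:,:2]-p[:2];print("scene",(d@np.array([[c,-s],[s,c]])).round(4))
E
```

```text
[[0.6227 0.0985 0.022 ]
 [0.6209 0.0822 0.022 ]
 [0.5023 0.1037 0.022 ]
 [0.5004 0.0868 0.022 ]
 [0.6405 0.044  0.022 ]
 [0.4783 0.0513 0.022 ]]
[[-0.0956 -0.0589]
 [-0.1119 -0.0576]
 [-0.0944  0.0616]
 [-0.1113  0.0629]
 [-0.1495 -0.0785]
 [-0.1476  0.0838]]
[[184.6 164.6]] [array([344., 308.]), array([347., 147.]), array([398., 337.]), array([402., 120.])]
scene [[-0.15   -0.0772]
 [-0.1128 -0.0563]]
```

```bash
python3 -m crank '[[[-0.05,0,0,0,0,-0.04],[-0.11,0,0,0,0,-0.083],[-0.11,0,0,0,0,-0.083],[-0.11,0,0,0,0,-0.083],[-0.11,0,0,0,0,-0.083],[-0.11,0,0,0,0,-0.083],[-0.11,0,0,0,0,-0.083],[-0.11,0,0,0,0,-0.083],[-0.11,0,0,0,0,-0.083],[-0.11,0,0,0,0,-0.083],[-0.11,0,0,0,0,-0.083],[-0.11,0,0,0,0,-0.083],[-0.06,0,0,0,0,-0.05],[0,0,0,0,0,0],[0,0,0,0,0,0]]]'
python3 -m crank '[[[0,0.05,0,0,0,0],[0.003,0.1,0,0,0,0],[0.006,0.18,0,0,0,0],[0.007,0.2,0,0,0,0],[0.007,0.2,0,0,0,0],[0.007,0.2,0,0,0,0],[0.007,0.2,0,0,0,0],[0.007,0.2,0,0,0,0],[0.007,0.2,0,0,0,0],[0.007,0.2,0,0,0,0],[0.007,0.2,0,0,0,0],[0.007,0.2,0,0,0,0],[0.007,0.2,0,0,0,0],[0.007,0.15,0,0,0,0],[0.003,0.08,0,0,0,0],[0,0,0,0,0,0],[0,0,0,0,0,0]]]'
python3 - <<'E'
from workcell import bot
import cv2
im=bot.camera("top")[:,:,::-1];a=cv2.resize(im[165:245,185:345],None,fx=5,fy=5,interpolation=cv2.INTER_CUBIC)
cv2.imwrite("pics/top3.png",a)
E
```

```text
time: 5.72
ee_pos: [0.5529, -0.1878, 0.0465]
tcp_rot: [-180.0, 0.0, 88.0]
wrist_force: [3.3, -0.4, 6.0]
opening: 0.0135
grasp_force: 40.8
time: 7.13
ee_pos: [0.5542, -0.1372, 0.0465]
tcp_rot: [-179.9, 0.1, 88.0]
wrist_force: [-0.2, -3.4, 6.8]
opening: 0.0135
grasp_force: 40.9
```

View pics/top3.png

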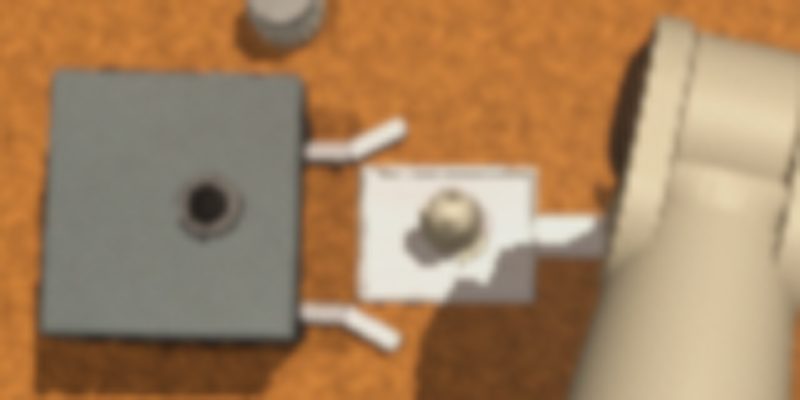

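The tray edges (rows 166 and 302) sit centred between the rails (inner edges about 158 and 306) and parallel to them. Continuing in.

```bash
python3 -m crank '[[[0.003,0.1,0,0,0,0],[0.006,0.18,0,0,0,0],[0.008,0.25,0,0,0,0],[0.008,0.25,0,0,0,0],[0.008,0.25,0,0,0,0],[0.008,0.25,0,0,0,0],[0.008,0.25,0,0,0,0],[0.008,0.25,0,0,0,0],[0.008,0.25,0,0,0,0],[0.008,0.25,0,0,0,0],[0.008,0.25,0,0,0,0],[0.008,0.25,0,0,0,0],[0.008,0.25,0,0,0,0],[0.008,0.25,0,0,0,0],[0.008,0.25,0,0,0,0],[0.008,0.25,0,0,0,0],[0.006,0.18,0,0,0,0],[0.003,0.1,0,0,0,0],[0,0,0,0,0,0]]]'
```

```text
time: 8.77
ee_pos: [0.5569, -0.0559, 0.0465]
tcp_rot: [-179.9, 0.1, 88.0]
wrist_force: [-0.4, -3.2, 8.7]
opening: 0.0136
grasp_force: 40.9
```

```bash
python3 -m crank '[[[0.003,0.1,0,0,0,0],[0.006,0.18,0,0,0,0],[0.008,0.25,0,0,0,0],[0.008,0.25,0,0,0,0],[0.008,0.25,0,0,0,0],[0.008,0.25,0,0,0,0],[0.008,0.25,0,0,0,0],[0.008,0.25,0,0,0,0],[0.008,0.25,0,0,0,0],[0.008,0.25,0,0,0,0],[0.008,0.25,0,0,0,0],[0.008,0.25,0,0,0,0],[0.008,0.25,0,0,0,0],[0.008,0.25,0,0,0,0],[0.008,0.25,0,0,0,0],[0.008,0.25,0,0,0,0],[0.006,0.18,0,0,0,0],[0.003,0.1,0,0,0,0],[0,0,0,0,0,0]]]'
```

```text
time: 10.35
ee_pos: [0.5595, 0.0251, 0.0465]
tcp_rot: [-179.9, 0.1, 88.0]
wrist_force: [-0.3, -3.8, 8.4]
opening: 0.0134
grasp_force: 41.0
```

```bash
python3 -m crank '[[[0.003,0.1,0,0,0,0],[0.003,0.1,0,0,0,0],[0.003,0.1,0,0,0,0],[0.003,0.1,0,0,0,0],[0.003,0.1,0,0,0,0],[0.003,0.1,0,0,0,0],[0.003,0.1,0,0,0,0],[0.002,0.05,0,0,0,0],[0,0,0,0,0,0]]]'
python3 -m crank '[[[0.002,0.05,0,0,0,0],[0.002,0.05,0,0,0,0],[0,0,0,0,0,0]]]'
python3 -m crank '[[[0.002,0.05,0,0,0,0],[0.002,0.05,0,0,0,0],[0,0,0,0,0,0]]]'
```

```text
time: 11.1
ee_pos: [0.5599, 0.0397, 0.0465]
tcp_rot: [-179.9, 0.1, 88.0]
wrist_force: [-0.0, -5.7, 8.2]
opening: 0.0136
grasp_force: 41.0
time: 11.35
ee_pos: [0.56, 0.0416, 0.0465]
tcp_rot: [-179.9, 0.1, 88.0]
wrist_force: [0.3, -6.7, 8.3]
opening: 0.0135
grasp_force: 41.0
time: 11.6
ee_pos: [0.5601, 0.0436, 0.0465]
tcp_rot: [-179.9, 0.1, 88.0]
wrist_force: [-1.0, -6.5, 8.2]
opening: 0.0134
grasp_force: 41.0
```

```bash
python3 -m crank '[[[0.002,0.05,0,0,0,0],[0.002,0.05,0,0,0,0],[0,0,0,0,0,0]]]'
python3 -m crank '[[[0.002,0.05,0,0,0,0],[0,0,0,0,0,0]]]'
python3 -m crank '[[[0.002,0.05,0,0,0,0],[0,0,0,0,0,0]]]'
```

```text
time: 11.85
ee_pos: [0.5602, 0.0456, 0.0465]
tcp_rot: [-179.9, 0.1, 88.0]
wrist_force: [0.0, -6.4, 8.3]
opening: 0.0133
grasp_force: 41.0
time: 12.02
ee_pos: [0.5602, 0.0465, 0.0465]
tcp_rot: [-179.9, 0.1, 88.0]
wrist_force: [-0.2, -6.7, 8.6]
opening: 0.0133
grasp_force: 41.0
time: 12.18
ee_pos: [0.5602, 0.0472, 0.0465]
tcp_rot: [-179.9, 0.2, 88.0]
wrist_force: [-0.2, -9.1, 8.7]
opening: 0.0136
grasp_force: 41.0
```

```bash
python3 -m crank '[[[0.002,0.05,0,0,0,0],[0,0,0,0,0,0]]]'
python3 -m crank '[[[0.002,0.05,0,0,0,0],[0,0,0,0,0,0],[0,0,0,0,0,0]]]'
python3 - <<'E'
from workcell import bot
import cv2
im=bot.camera("scene")[:,:,::-1]
cv2.imwrite("pics/scene4.png",cv2.resize(im[170:300,270:410],None,fx=4.5,fy=4.5,interpolation=cv2.INTER_CUBIC))
E
```

```text
time: 12.35
ee_pos: [0.5602, 0.0473, 0.0465]
tcp_rot: [-179.9, 0.3, 88.0]
wrist_force: [-0.8, -15.4, 9.5]
opening: 0.0137
grasp_force: 41.2
time: 12.6
ee_pos: [0.56, 0.0474, 0.0465]
tcp_rot: [-179.9, 0.4, 87.9]
wrist_force: [-2.1, -20.1, 9.7]
opening: 0.0137
grasp_force: 41.2
```

View pics/scene4.png

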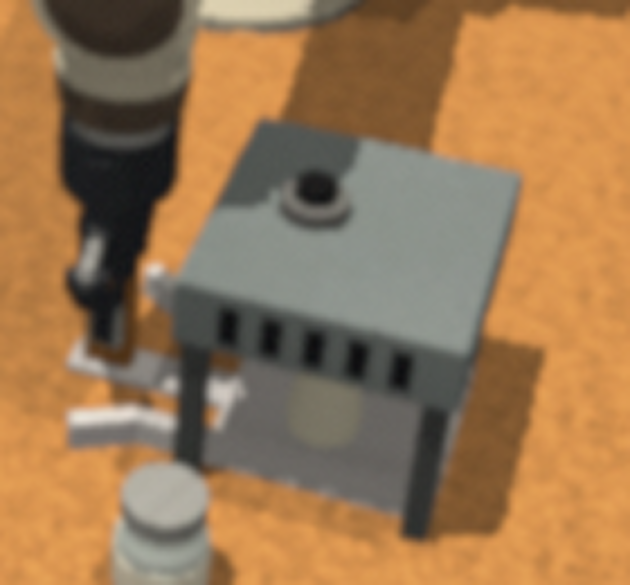

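The tray has stalled against the stop (about 20 N, handle y at 0.0474 as predicted) and the cat is upright under the roof. I'll ease off, release partway and lift.

```bash
python3 -m crank '[[[0,-0.05,0,0,0,0],[0,-0.025,0,0,0,0],[0,0,0,0,0,0],[0,0,0,0,0,0]]]'
python3 -m crank '[[[0,0,0,0,0,0],[0,0,0,0,0,0],[0,0,0,0,0,0],[0,0,0,0,0,0],[0,0,0,0,0,0],[0,0,0,0,0,0]]]' 0.5
python3 -m crank '[[[0,0,0.2,0,0,0],[0,0,0.5,0,0,0],[0,0,0.8,0,0,0],[0,0,1,0,0,0],[0,0,1,0,0,0],[0,0,1,0,0,0],[0,0,1,0,0,0],[0,0,1,0,0,0],[0,0,1,0,0,0],[0,0,1,0,0,0],[0,0,1,0,0,0],[0,0,0.7,0,0,0],[0,0,0,0,0,0]]]'
python3 - <<'E'
from workcell import bot
import cv2
im=bot.camera("scene")[:,:,::-1]
cv2.imwrite("pics/scene5.png",cv2.resize(im[170:300,270:410],None,fx=4.5,fy=4.5,interpolation=cv2.INTER_CUBIC))
E
```

```text
time: 12.98
ee_pos: [0.5601, 0.0473, 0.0465]
tcp_rot: [-179.9, 0.2, 88.0]
wrist_force: [-2.0, -11.5, 10.4]
opening: 0.0134
grasp_force: 41.2
time: 13.48
ee_pos: [0.5607, 0.0494, 0.046]
tcp_rot: [-180.0, 0.0, 88.1]
wrist_force: [0.2, 0.7, 0.2]
opening: 0.0429
grasp_force: 0.0
time: 14.57
ee_pos: [0.5617, 0.0494, 0.2546]
tcp_rot: [179.7, -0.0, 88.1]
wrist_force: [0.5, -0.3, 0.3]
opening: 0.0429
grasp_force: 0.0
```

View pics/scene5.png

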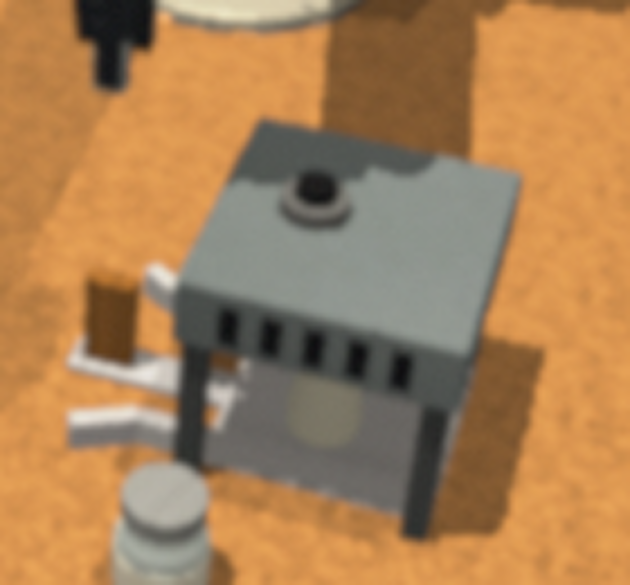

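```bash
python3 -m crank '[[[0.01,0.5,0,0,0,0],[0.01,0.8,0,0,0,0],[0.01,1,0,0,0,0],[0.01,1,0,0,0,0],[0.01,1,0,0,0,0],[0,1,0,0,0,0],[0,0.73,0,0,0,0],[0,0,0,0,0,0],[0,0,0,0,0,0],[0,0,0,0,0,0],[0,0,0,0,0,0]]]' 0
python3 -m crank '[[[0,0,-0.5,0,0,0],[0,0,-0.5,0,0,0],[0,0,-0.5,0,0,0],[0,0,-0.5,0,0,0],[0,0,-0.3,0,0,0],[0,0,0,0,0,0],[0,0,0,0,0,0]]]'
python3 - <<'E'
from workcell import bot
import cv2
a=[cv2.resize(bot.camera(n)[y:y+h,x:x+w,::-1],(400,400),interpolation=cv2.INTER_CUBIC) for n,(x,y,w,h) in {"top":(185,165,80,80),"scene":(290,165,80,80)}.items()]
cv2.imwrite("pics/both6.png",cv2.hconcat(a))
E
```

```text
time: 15.53
ee_pos: [0.5619, 0.1693, 0.2501]
tcp_rot: [-180.0, 0.0, 88.0]
wrist_force: [0.2, -0.4, 0.1]
opening: 0.0004
grasp_force: 0.0
time: 16.12
ee_pos: [0.5617, 0.1697, 0.2041]
tcp_rot: [-180.0, 0.0, 88.1]
wrist_force: [-0.9, -0.5, 2.0]
opening: 0.0001
grasp_force: 0.6
```

View pics/both6.png

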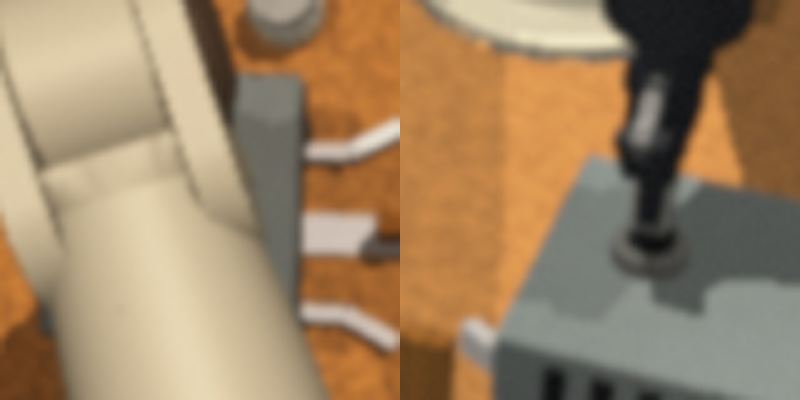

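The tray is home between the rails in the top view, and in the scene view the closed tips are right on the button at about (655,238). Pressing gradually.

```bash
python3 -m crank '[[[0,0,-0.1,0,0,0],[0,0,-0.1,0,0,0],[0,0,0,0,0,0]]]'
python3 -m crank '[[[0,0,-0.1,0,0,0],[0,0,-0.05,0,0,0],[0,0,0,0,0,0]]]'
python3 -m crank '[[[0,0,-0.05,0,0,0],[0,0,-0.05,0,0,0],[0,0,0,0,0,0]]]'
```

```text
time: 16.47
ee_pos: [0.5622, 0.17, 0.2004]
tcp_rot: [180.0, -0.0, 88.1]
wrist_force: [0.1, -0.1, 3.1]
opening: -0.0001
grasp_force: 1.7
time: 16.72
ee_pos: [0.5622, 0.17, 0.1981]
tcp_rot: [179.9, -0.0, 88.1]
wrist_force: [0.4, -0.2, 5.9]
opening: 0.0003
grasp_force: 3.2
time: 16.97
ee_pos: [0.5623, 0.17, 0.1979]
tcp_rot: [179.8, -0.1, 88.1]
wrist_force: [-3.0, -0.7, 16.2]
opening: -0.0003
grasp_force: 8.5
```

It bottomed out at z = 0.198, about 6 mm below first touch. I'll press slightly more, hold, then retreat.

```bash
python3 -m crank '[[[0,0,-0.05,0,0,0],[0,0,0,0,0,0],[0,0,0,0,0,0]]]'
python3 -m crank '[[[0,0,0.2,0,0,0],[0,0,0.5,0,0,0],[0,0,1,0,0,0],[0,0,1,0,0,0],[0,0,1,0,0,0],[0,0,0.5,0,0,0],[0,-1,0,0,0,0],[0,-1,0,0,0,0],[0,-1,0,0,0,0],[0,-1,0,0,0,0],[0,-1,0,0,0,0],[0,-1,0,0,0,0],[0,-1,0,0,0,0],[0,-1,0,0,0,0],[0,-1,0,0,0,0],[0,-1,0,0,0,0],[0,-1,0,0,0,0],[0,0,0,0,0,0]]]'
python3 - <<'E'
from workcell import bot
import cv2
a=[cv2.resize(bot.camera(n)[y:y+h,x:x+w,::-1],(400,400),interpolation=cv2.INTER_CUBIC) for n,(x,y,w,h) in {"top":(185,155,100,100),"scene":(280,190,100,100)}.items()]
cv2.imwrite("pics/both7.png",cv2.hconcat(a))
E
```

```text
time: 17.22
ee_pos: [0.5623, 0.17, 0.1978]
tcp_rot: [179.8, -0.1, 88.1]
wrist_force: [-4.6, -1.4, 21.4]
opening: -0.0002
grasp_force: 11.3
time: 18.72
ee_pos: [0.5617, -0.0528, 0.278]
tcp_rot: [-179.9, 0.0, 87.9]
wrist_force: [0.5, 0.3, -0.6]
opening: 0.0
grasp_force: 0.0
```

View pics/both7.png

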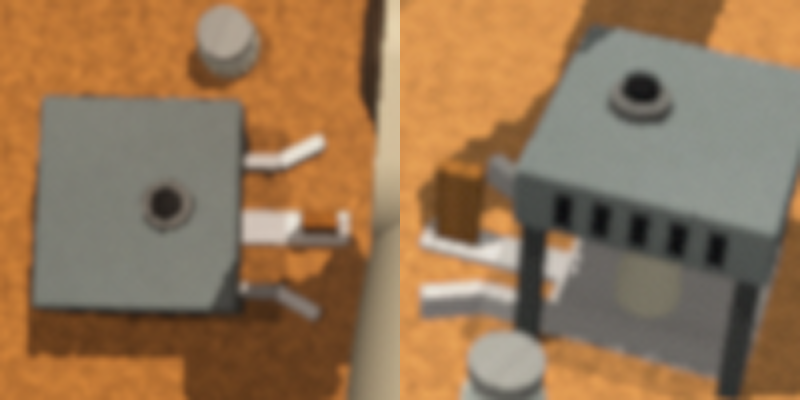

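The tongue end (349,225) is about 24 px (22 mm) beyond the flare tips, as expected when home. The button is up, the cat is upright, and the arm is clear.

```bash
python3 -c "
from workcell import bot
print(bot.job_done())"
```

```text
the job is handed in; nothing more can be done
None
```

The job is handed in, though no verdict came back: the tray is home against the stop with the wet cat standing on it, the start button was pressed to its end and released, and the arm is clear of everything.

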